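# Set the recipe stand's tilt lever and lock its sprung leg at the length mark

### The job

The folding recipe stand lies face down on the worktop and has to be set up. First swing its tilt lever to the middle, longest of the three marks (45 degrees); then hook a finger behind the cross handle of the sprung leg, draw the leg out until its length mark is just clear of the sleeve, and while holding it there squeeze the cam lever fully shut against the leg. Finish still holding: do not let go, keep the leg at its mark and the shut lever squeezed between the fingers, and leave the other things on the worktop alone.

Things in the scene. Friction and masses are not known exactly. Their poses are not given: they have to be found in the camera images.
- stand: recipe stand lying face down, fixed: a light wooden panel 260 x 280 mm, top at z = 16 mm (heights here are above the worktop), page ledge (30 mm high) along its -y edge. Origin: centre of the underside; at yaw 0 +x points away from the robot, +y to the robot's left. Tilt lever near its -x side; sleeve with the sliding leg along the line x = +60 mm
- sleeve_mouth (a point): centre of the sleeve's mouth, on the leg's centre line, at (60, 0, 40) mm in the stand. The aluminium sleeve runs 120 mm to -y from here, 26 mm wide, top at z = 50 mm; black collar at the mouth 32 mm wide, top at z = 56 mm. The leg is drawn out to +y
- leg_bar: sliding leg: aluminium bar 14 mm wide (x), z 28 to 52 mm, along y, with a black cross handle at its end. Origin on its centre line, at the sleeve's mouth when fully in; axes as the stand's. Length mark: dark line 3 mm wide round the bar, hidden in the sleeve until the leg is drawn out; its edge nearer the sleeve is 45 mm back (-y) from the origin
- handle_inner (a point): point on the cross handle's inner face (towards the sleeve), 40 mm to +y of leg_bar's origin, 35 mm to -x of the centre line, z = 40 mm; moves with the leg. The handle is 12 mm thick in y, z 27 to 53 mm, and sticks out to the -x side only, to 62 mm from the centre line (7 mm on the +x side)
- leg (a joint): how far the leg is drawn out, m: 0 fully in (start) to 0.075; 0.045 = length mark just clear of the sleeve's mouth. A spring pulls it in with 3 N at 0 to 4.4 N at the mark: let go, it slides back, even with the cam lever shut, so the fingers must keep holding it
- cam_arm: cam lever: black bar 11 mm thick (x), z 29 to 51 mm, on a vertical pivot beside the sleeve, on the leg's +x side. Shut, it lies along the leg: inner face 8 mm, outer face 19 mm to +x of the leg's centre line, reaching 124 mm beyond the mouth. Origin: on the pivot, at (86, -26, 40) mm in the stand; axes as the stand's when shut
- cam_tip (a point): centre of the rounded end of the cam lever, 142 mm along the lever's own +y from its pivot and 12.5 mm to -x
- cam (a joint): angle of the cam lever, rad: 0 = shut along the leg, positive = its end swung away to +x; starts 0.26 to 0.36, stop at 0.55. Stiff pivot (0.06 N m friction): stays where it is left, closes with about 1 N at the end
- tilt_knob (a point): middle of the tilt lever's upright black knob (16 mm diameter, z 26 to 54 mm; this point at z = 46 mm), 60 mm from the tilt lever's pivot
- tilt_pivot (a point): vertical pivot axis of the tilt lever, at (-90, -20, 30) mm in the stand
- tilt (a joint): angle of the tilt lever, rad: 0 = arm points to the stand's -y, 1.57 = to its +x (counter-clockwise from above). Dark marks on the panel at 10, 45 and 80 degrees; the middle one, 24 mm long (others 12), is 0.785. Starts 0.1 to 0.45. Stiff pivot (0.06 N m friction): stays where it is left
- yoghurt_tub: bystander: small yoghurt tub, 72 mm across, 71 mm high; origin under its centre
- salt_shaker: bystander: glass salt shaker, 44 mm across, 90 mm high; origin under its centre
- spice_jar: bystander: spice jar with a black lid, 45 mm across, 105 mm high; origin under its centre

How it is judged:
By the outcome, as a careful person would: the job done as asked, in the order asked, and still so for the second after the job is handed in, while the arm keeps its last pose, push and grip.
It also fails if it takes over 48 s, if anything falls off the work surface, if the arm or the gripper's body presses on something with over 40 N, if the wrist force passes 120 N, or if a joint passes its speed limit or range.

### The arm

A 6-joint arm with a two-finger parallel gripper is mounted at the origin on a cart in front of the work surface, level with it; the furniture and walls round the work are solid. World frame = base frame: x ahead of the robot, y to its left, z up, the work surface at z = 0. Lengths are in m, angles in degrees, forces in N, time in s.
With the tool pointing down it reaches from about 0.3 to 0.75 m from the base axis. Payload 8.5 kg.
Tool frame: the origin (TCP) lies at the very end of the fingers, on their centre line; the grasp point (between the pads) lies 19 mm behind it (env.hold_point_z is the distance from the TCP to the grasp point, in m); z points along the fingers, y is the line along which they close (so a half turn about z gives the same grasp; the last joint's range is limited). The gripper opens to 85 mm and grips with 20 to 120 N. Pads are 22 mm wide; open, the fingers measure 114 mm over their backs; the gripper's body (76 mm by 85 mm) begins 54 mm behind the grasp point. The pads swing forward as they close: fully open they stand 13 mm farther back than shut.
Start: joints at [-87.393, 21.807, 74.336, -0, 83.858, -12.336], TCP at [0.142, -0.531, 0.231] pointing down, gripper open.
Joint ranges: [-178.18, 178.18], [-50.72, 133.34], [12.68, 142.11], [-81.47, 261.47], [9.98, 163.14], [-165.26, 165.26]. Speed limits (degrees/s): [136.94, 136.94, 180, 180, 180, 180].

### API

Orientations are given as a 3x3 rotation matrix whose columns are the frame's x, y, z axes.
In Python, from rig import env, optics gives the robot as it stands.
- The arm moves only by the shell command python3 -m jog 'ROWS' [OPENING] [FORCE]. ROWS is JSON, a list of rows, each an object with "linear": the shift along the tool's x, y, z in units of 40 mm (1.0 is 40 mm), a list of three; "roll": the turn about the tool's z in units of 5 degrees (1.0 is 5 degrees). A call has 1 to 12 rows; each row shifts and turns the commanded pose from where the row before left it, along the tool's axes as they then stand; what a row does not reach is not made up. A row lasts 1/12 s, in which the tool goes at most 41.7 mm and 7.16 degrees, less where a joint would pass 70% of its speed; a pose out of reach is approached as far as the arm can. A call is refused whole if a number of a shift passes 1 or a number of a turn 1, either way. A call with a gripper value outside its range is refused whole. OPENING is the opening, from -1 (shut) to 1 (fully open), set as the call begins (- or left out, the last holds). The fingers move at their own pace and stop on an object; FORCE is the grip in N (left out, the last holds). Time passes only in rows, so rows that do not move let the fingers close. It gives the time, the measured TCP pose, the force, the opening and the grip force at its end, in the units of the state.
- env.observe(): the state, without advancing time (a new reading comes with each control period).
- optics.get_image(name): name is "side" or "top"; returns the picture (384x512x3 uint8, red, green, blue); there is no depth.
- optics.calibration(name): a dict with "fov_y" (degrees; the focal length in pixels is half the picture's height over the tangent of half this angle, whatever the lens; pixels are square), "cx", "cy" (the principal point, pixels), "D" ([k1, k2, p1, p2, k3] as OpenCV has them; the pictures are not rectified), "T" (4x4, takes a point from camera to world coordinates). Camera axes: x right, y down, z forward; pixel columns grow to the right and rows downward; lengths in m; the calibration is good to about 2 mm. A picture is of the moment at which its call begins. calibration takes no time and is no camera call.
- env.close_job(): hands the job in; it is judged then, once.
The state is a dict: "time_s": time; "q": joint angles; "qvel": joint speeds; "joint_efforts": joint torques, N m; "position": TCP position; "tool_rot": TCP orientation; "ft_force": force on the tool from outside, world axes, zero at the start; "wrist_torque": the same for the moment, N m; "grip_width": finger opening in m; "gripper_force": force on a finger pad.
Only numpy, scipy, OpenCV 4.12 (cv2) and the standard library are available. Lean on these libraries where they do the work, as an engineer would, in place of code of your own. Each camera call takes 0.05 s, during which the arm holds its last target. There are 200 camera calls.

## Working session

There is one attempt and no reset: what is moved stays moved. The work goes in short steps, Python scripts to look and compute and a shell command to move; the robot and the scene stay as the last step left them, time stands still between calls to the robot, and variables do not carry over. Pictures are saved under pics/ and viewed, at most 12 in all, crops included, and the job is handed in when it is done.

```bash
mkdir -p pics
python3 - <<'E'
from rig import env, optics
import cv2, numpy as np
for n in ("side","top"):
    im=optics.get_image(n); cv2.imwrite(f"pics/{n}0.png",im[:,:,::-1])
    c=optics.calibration(n); print(n,c)
s=env.observe(); print(s["time_s"],s["position"],s["tool_rot"],s["grip_width"])
E
```

```text
side {'fov_y': 57.30791125405302, 'cx': 251.49965655336686, 'cy': 189.718587031742, 'D': array([-0.09047497,  0.        ,  0.        ,  0.        ,  0.        ]), 'T': array([[-0.96739966, -0.15772862,  0.19814029,  0.34636156],
       [-0.25320696,  0.61756339, -0.74464871,  0.48404125],
       [-0.00491178, -0.77054341, -0.6373686 ,  0.66920712],
       [ 0.        ,  0.        ,  0.        ,  1.        ]])}
top {'fov_y': 45.825610792677836, 'cx': 257.09828258068103, 'cy': 196.40557763749806, 'D': array([0.05913598, 0.        , 0.        , 0.        , 0.        ]), 'T': array([[ 0.01222449, -0.99380544,  0.11045956,  0.40121218],
       [-0.99992345, -0.01193868,  0.00324845, -0.26155176],
       [-0.00190958, -0.11049081, -0.99387531,  1.34781356],
       [ 0.        ,  0.        ,  0.        ,  1.        ]])}
0.1 [ 0.14179944 -0.53112865  0.23075968] [[ 9.66191045e-01  2.57827194e-01 -4.29916320e-05]
 [ 2.57827015e-01 -9.66190149e-01  1.35149422e-03]
 [ 3.06913871e-04 -1.31688602e-03 -9.99999086e-01]] 0.08555271467550844
```

View pics/top0.png

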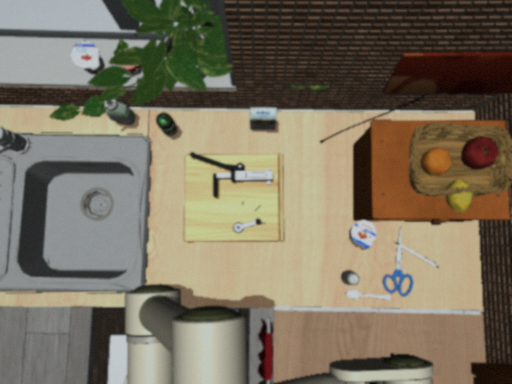

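View pics/side0.png

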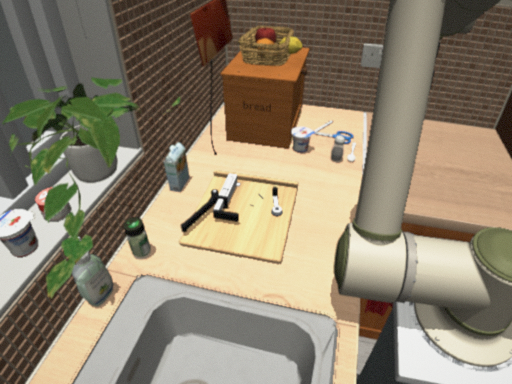

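The top view shows the stand at about cols 184–284, rows 153–242: handle near (216,187), cam lever tip near (193,155), tilt knob near (260,221). The side view shows the same items unobstructed. Next I'll enlarge crops of both for measuring.

```bash
cat > h.py <<'E'
import numpy as np, cv2
from rig import env, optics
def K(n):
    c=optics.calibration(n); f=192/np.tan(np.radians(c["fov_y"]/2))
    return np.array([[f,0,c["cx"]],[0,f,c["cy"]],[0,0,1]]),np.array(c["D"]),np.array(c["T"])
def ray(n,uv):
    k,d,T=K(n); p=cv2.undistortPoints(np.array(uv,float).reshape(-1,1,2),k,d).reshape(-1,2)
    return T[:3,3],np.c_[p,np.ones(len(p))]@T[:3,:3].T
def onz(n,uv,z):
    o,r=ray(n,uv); return o+r*((z-o[2])/r[:,2])[:,None]
def proj(n,P):
    k,d,T=K(n); Ti=np.linalg.inv(T)
    return cv2.projectPoints(np.array(P,float).reshape(-1,1,3),cv2.Rodrigues(Ti[:3,:3])[0],Ti[:3,3],k,d)[0].reshape(-1,2)
def crop(n,name,x0,y0,w,h,s):
    im=optics.get_image(n)[:,:,::-1]
    cv2.imwrite(name,cv2.resize(im[y0:y0+h,x0:x0+w],None,fx=s,fy=s,interpolation=cv2.INTER_CUBIC))
E
python3 - <<'E'
from h import *
crop("top","pics/t1.png",175,140,120,110,5)
crop("side","pics/s1.png",175,165,130,100,6)
im=cv2.cvtColor(optics.get_image("top"),cv2.COLOR_RGB2HSV)
for p in [(200,200),(270,200),(165,200),(320,200),(240,150),(240,250)]: print(p,im[p[1],p[0]])
E
```

```text
(200, 200) [ 29  78 195]
(270, 200) [ 33  68 203]
(165, 200) [ 23  63 194]
(320, 200) [ 24  61 196]
(240, 150) [ 21  67 193]
(240, 250) [ 20  69 193]
```

View pics/t1.png

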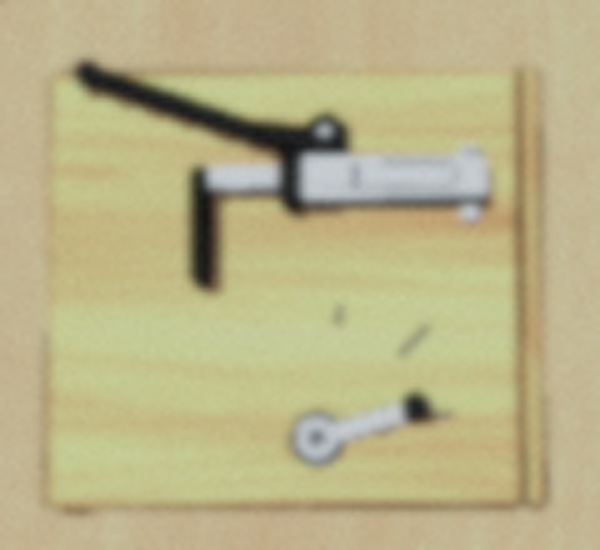

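View pics/s1.png

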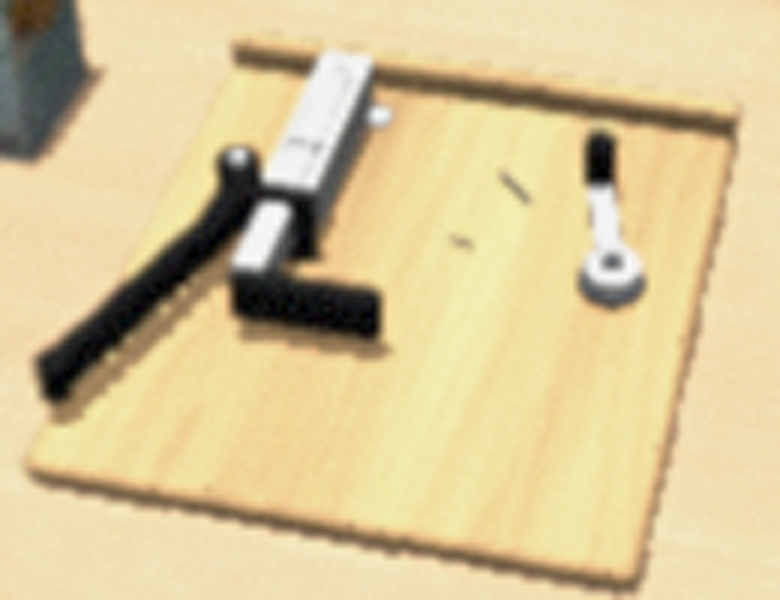

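Both crops are clear: panel corners on the +y side at t1 (50,72) and (46,503), and at s1 (33,465) and (635,580). The tilt pivot is at t1 (317,437), the knob at (415,403), the cam tip at (85,70), and the middle mark runs (400,355)–(430,326).

```bash
cat >> h.py <<'E'
tc=lambda *p:(np.array(p,float)+.5)/5-.5+[175,140]
sc=lambda *p:(np.array(p,float)+.5)/6-.5+[175,165]
def fit(S,W):
    S=np.array(S)[:,:2];W=np.array(W)[:,:2];a=S-S.mean(0);b=W-W.mean(0)
    za=a[:,0]+1j*a[:,1];zb=b[:,0]+1j*b[:,1];th=np.angle((za.conj()*zb).sum())
    R=np.array([[np.cos(th),-np.sin(th)],[np.sin(th),np.cos(th)]]);t=W.mean(0)-R@S.mean(0)
    return th,t,W-(S@R.T+t)
E
python3 - <<'E'
from h import *
S=[(.13,.14),(-.13,.14),(-.09,-.02),(-.002,.052)]
top=tc((50,72),(46,503),(317,437),(193,288)); side=sc((33,465),(635,580),(612,262),(378,295))
zs=[.016,.016,.032,.053]
Wt=np.vstack([onz("top",top[i],zs[i]) for i in range(4)]);Ws=np.vstack([onz("side",side[i],zs[i]) for i in range(4)])
np.set_printoptions(precision=4,suppress=True)
print(np.c_[Wt[:,:2],Ws[:,:2]])
for W in (Wt,Ws,(Wt+Ws)/2):
    th,t,r=fit(S,W);print(np.degrees(th),t);print(r*1000)
R=np.array([[np.cos(th),-np.sin(th)],[np.sin(th),np.cos(th)]])
loc=lambda P:((np.array(P)[:,:2]-t)@R*1000)
print("knob top",loc(onz("top",tc((415,401)),.054)),"side",loc(onz("side",sc((600,135)),.054)))
print("cam tip top",loc(onz("top",tc((85,70)),.051)),"side",loc(onz("side",sc((50,365)),.051)))
print("marks",loc(onz("top",tc((400,355),(430,326)),.016)),loc(onz("side",sc((502,172),(529,202)),.016)))
print("collar edge",loc(onz("top",tc((283,180)),.05)))
for n,c in(("yog",(363,234)),("salt",(350,278)),("spice",(166,122))):print(n,onz("top",c,.08)[0])
E
```

```text
[[ 0.6736 -0.0399  0.6698 -0.0375]
 [ 0.4183 -0.0452  0.4169 -0.041 ]
 [ 0.4578 -0.2031  0.4597 -0.2018]
 [ 0.5413 -0.1315  0.5479 -0.1344]]
0.8191735617844424 [ 0.5469 -0.1826]
[[-1.2433  0.8419]
 [ 3.4213 -0.7403]
 [ 0.6186  0.7821]
 [-2.7967 -0.8837]]
1.2819755368320753 [ 0.5483 -0.1811]
[[-5.3876  0.761 ]
 [ 1.6909  3.0552]
 [ 0.9328  1.3536]
 [ 2.7638 -5.1698]]
1.0504373918548662 [ 0.5476 -0.1819]
[[-3.3168  0.8013]
 [ 2.5569  1.1567]
 [ 0.7765  1.0685]
 [-0.0165 -3.0265]]
knob top [[-71.0422 -76.4158]] side [[-70.5297 -78.4908]]
cam tip top [[122.3992 113.6932]] side [[122.3083 117.286 ]]
marks [[-41.6831 -67.7489]
 [-24.6755 -85.5057]] [[-22.6432 -86.2134]
 [-39.9064 -67.7246]]
collar edge [[57.4184 -0.9469]]
yog [ 0.4408 -0.5522  0.08  ]
salt [ 0.3202 -0.5147  0.08  ]
spice [0.7523 0.0048 0.08  ]
```

```bash
cat >> h.py <<'E'
def go(xy,z,ydir,rowsmax=1):
    """units of shift (current tool axes) and roll needed"""
    s=env.observe();R=np.array(s["tool_rot"]);d=np.array([*xy,z])-s["position"]
    cur=np.degrees(np.arctan2(R[1,1],R[0,1])); roll=(cur-ydir+180)%360-180
    print("lin units",np.round(R.T@d/.04,3),"roll units",round(roll/5,2),"q6",round(s["q"][5],1),"t",s["time_s"],"F",np.round(s["ft_force"],1))
TH=np.radians(1.05);T0=np.array([.5476,-.1819])
def w(x,y): c,s_=np.cos(TH),np.sin(TH); return T0+np.array([c*x-s_*y,s_*x+c*y])/1000
E
python3 -m jog '[{"linear":[0.82,-0.364,0.2],"roll":0},{"linear":[0.82,-0.364,0.2],"roll":0},{"linear":[0.82,-0.364,0.2],"roll":0},{"linear":[0.82,-0.364,0.2],"roll":0},{"linear":[0.82,-0.364,0.2],"roll":0},{"linear":[0.82,-0.364,0.2],"roll":0},{"linear":[0.82,-0.364,0.2],"roll":0},{"linear":[0.82,-0.364,0.2],"roll":0},{"linear":[0.82,-0.364,0.2],"roll":0},{"linear":[0.82,-0.364,0.2],"roll":0},{"linear":[0.82,-0.364,0.2],"roll":0},{"linear":[0.82,-0.364,0.2],"roll":0}]' 1
python3 -m jog '[{"linear":[0,0,0],"roll":1},{"linear":[0,0,0],"roll":1},{"linear":[0,0,0],"roll":1},{"linear":[0,0,0],"roll":1},{"linear":[0,0,0],"roll":1},{"linear":[0,0,0],"roll":1},{"linear":[0,0,0],"roll":1},{"linear":[0,0,0],"roll":1},{"linear":[0,0,0],"roll":1},{"linear":[0,0,0],"roll":1},{"linear":[0,0,0],"roll":1},{"linear":[0,0,0],"roll":1}]'
python3 -m jog '[{"linear":[0,0,0],"roll":1},{"linear":[0,0,0],"roll":1},{"linear":[0,0,0],"roll":0.4},{"linear":[0,0,0],"roll":0},{"linear":[0,0,0],"roll":0}]'
python3 -c "
from h import *
go(w(-71,-77.4),.034,-147)"
```

```text
time_s: 1.25
position: [0.4783, -0.2597, 0.1349]
tool_rot: [[0.966, 0.258, -0.0], [0.258, -0.966, -0.0], [-0.0, 0.0, -1.0]]
ft_force: [0.9, -0.4, 0.2]
grip_width: 0.0854
gripper_force: 0.0
time_s: 2.25
position: [0.477, -0.261, 0.1352]
tool_rot: [[0.703, -0.711, -0.0], [-0.711, -0.703, 0.0], [-0.0, 0.0, -1.0]]
ft_force: [-1.0, 0.5, -0.6]
grip_width: 0.0853
gripper_force: 0.0
time_s: 2.67
position: [0.477, -0.261, 0.1352]
tool_rot: [[0.545, -0.838, -0.0], [-0.838, -0.545, 0.0], [-0.0, 0.0, -1.0]]
ft_force: [0.2, -0.7, 0.1]
grip_width: 0.0852
gripper_force: 0.0
lin units [ 0.004 -0.027  2.531] roll units 0.0 q6 105.8 t 2.6667 F [ 0.2 -0.7  0.1]
```

```bash
python3 -m jog '[{"linear":[0,-0.03,0.5],"roll":0},{"linear":[0,0,0.5],"roll":0},{"linear":[0,0,0.5],"roll":0},{"linear":[0,0,0.5],"roll":0},{"linear":[0,0,0.53],"roll":0},{"linear":[0,0,0],"roll":0},{"linear":[0,0,0],"roll":0}]'
python3 -m jog '[{"linear":[0,0,0],"roll":0},{"linear":[0,0,0],"roll":0},{"linear":[0,0,0],"roll":0},{"linear":[0,0,0],"roll":0},{"linear":[0,0,0],"roll":0},{"linear":[0,0,0],"roll":0},{"linear":[0,0,0],"roll":0},{"linear":[0,0,0],"roll":0}]' -1 20
python3 -c "
from h import *
go(w(-58.6,-71.1),.034,-147);go(w(-47.6,-62.4),.034,-147)
crop('side','pics/s2.png',175,165,130,100,6)"
```

```text
time_s: 3.25
position: [0.4778, -0.2603, 0.0339]
tool_rot: [[0.545, -0.839, -0.001], [-0.839, -0.545, 0.001], [-0.002, 0.0, -1.0]]
ft_force: [0.8, 0.4, 1.4]
grip_width: 0.0856
gripper_force: 0.0
time_s: 3.92
position: [0.4782, -0.2605, 0.0345]
tool_rot: [[0.544, -0.839, 0.0], [-0.839, -0.544, -0.0], [0.001, -0.0, -1.0]]
ft_force: [-0.8, 0.0, 4.2]
grip_width: 0.015
gripper_force: 21.1
lin units [ 0.029 -0.343  0.012] roll units -0.01 q6 106.0 t 3.9167 F [-0.8  0.   4.2]
lin units [-0.01  -0.691  0.012] roll units -0.01 q6 106.0 t 3.9167 F [-0.8  0.   4.2]
```

View pics/s2.png

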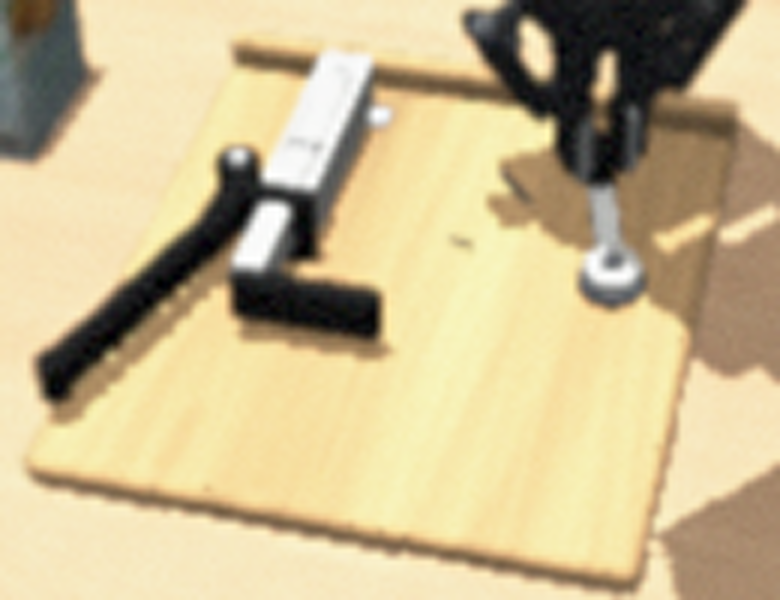

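The fingers grip the knob at s2 (600,145), width 15 mm. I'll drag it along the arc.

```bash
python3 -m jog '[{"linear":[0.012,-0.11,-0.02],"roll":0},{"linear":[0.01,-0.115,0],"roll":0},{"linear":[0.007,-0.118,0],"roll":0},{"linear":[-0.007,-0.116,0],"roll":0},{"linear":[-0.015,-0.116,0],"roll":0},{"linear":[-0.017,-0.116,0],"roll":0},{"linear":[0,0,0],"roll":0},{"linear":[0,0,0],"roll":0},{"linear":[0,0,0],"roll":0},{"linear":[0,0,0],"roll":0}]'
python3 -c "
from h import *
go(w(-47.6,-62.4),.034,-147)"
```

```text
time_s: 4.8
position: [0.5013, -0.245, 0.0348]
tool_rot: [[0.544, -0.839, 0.001], [-0.839, -0.544, 0.0], [0.0, -0.001, -1.0]]
ft_force: [3.6, -0.9, -3.1]
grip_width: 0.0147
gripper_force: 20.5
lin units [0.    0.005 0.021] roll units -0.02 q6 108.8 t 4.8 F [ 3.6 -0.9 -3.1]
```

```bash
python3 -m jog '[{"linear":[0,0,0],"roll":0},{"linear":[0,0,0],"roll":0},{"linear":[0,0,0],"roll":0},{"linear":[0,0,0],"roll":0},{"linear":[0,0,-0.5],"roll":0},{"linear":[0,0,-0.8],"roll":0},{"linear":[0,0,-0.9],"roll":0.4},{"linear":[0,0,0],"roll":1},{"linear":[0,0,0],"roll":1},{"linear":[0,0,0],"roll":1},{"linear":[0,0,0],"roll":1},{"linear":[0,0,0],"roll":1}]' 1
python3 -m jog '[{"linear":[0,0,0],"roll":1},{"linear":[0,0,0],"roll":0},{"linear":[0,0,0],"roll":0}]'
python3 -c "
from h import *
go(w(80,25),.12,-178.95)"
```

```text
time_s: 5.8
position: [0.5008, -0.245, 0.123]
tool_rot: [[0.099, -0.995, -0.0], [-0.995, -0.099, 0.0], [-0.0, 0.0, -1.0]]
ft_force: [-0.0, 0.9, -0.4]
grip_width: 0.0855
gripper_force: 0.0
time_s: 6.05
position: [0.5009, -0.245, 0.1229]
tool_rot: [[0.019, -1.0, -0.0], [-1.0, -0.019, 0.0], [-0.0, 0.0, -1.0]]
ft_force: [0.2, 0.7, 0.2]
grip_width: 0.085
gripper_force: 0.0
lin units [-2.178 -3.197  0.072] roll units 0.01 q6 140.7 t 6.05 F [0.2 0.7 0.2]
```

```bash
python3 -m jog '[{"linear":[-0.545,-0.8,0],"roll":0},{"linear":[-0.545,-0.8,0],"roll":0},{"linear":[-0.545,-0.8,0],"roll":0},{"linear":[-0.543,-0.797,0],"roll":0},{"linear":[0,0,0],"roll":0},{"linear":[0,0,0],"roll":0}]'
python3 - <<'E'
from h import *
go(w(80,25),.024,-178.95)
t=cv2.resize(optics.get_image("top")[140:250,175:295,::-1],None,fx=4,fy=4,interpolation=2)
s=cv2.resize(optics.get_image("side")[165:265,175:305,::-1],None,fx=6,fy=6,interpolation=2)
cv2.imwrite("pics/s3.png",s);cv2.imwrite("pics/t3.png",t)
E
```

```text
time_s: 6.55
position: [0.6282, -0.1544, 0.1223]
tool_rot: [[0.022, -1.0, -0.001], [-1.0, -0.022, 0.0], [-0.0, 0.001, -1.0]]
ft_force: [-0.7, 0.6, -0.9]
grip_width: 0.0856
gripper_force: 0.0
lin units [0.025 0.027 2.457] roll units 0.04 q6 154.5 t 6.55 F [-0.7  0.6 -0.9]
```

View pics/s3.png

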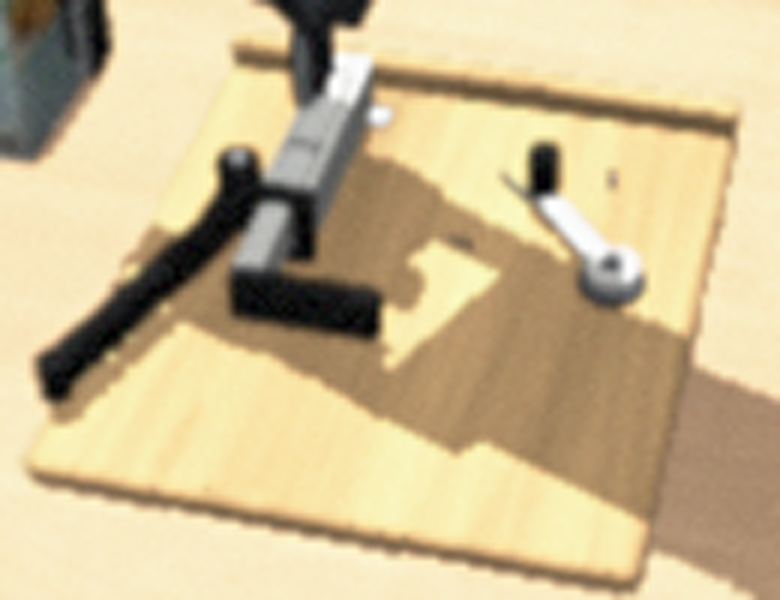

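s3 shows the tilt lever released along the middle mark: knob top at (544,150), mark's far end at (502,172). I'll compute its angle.

Run:
```python
from h import *
c,s=np.cos(TH),np.sin(TH)
loc=lambda P:(P[:,:2]-T0)@np.array([[c,-s],[s,c]])*1000
k=loc(onz("side",sc((544,150)),.054))[0]; p=loc(onz("side",sc((612,262)),.032))[0]
k0=loc(onz("side",sc((600,137)),.054))[0]
m=loc(onz("side",sc((502,172)),.016))[0]
for q in(k,k0,m): d=q-[-90,-20]; print(q,np.degrees(np.arctan2(d[0],-d[1])),np.hypot(*d)); d=q-p; print(np.degrees(np.arctan2(d[0],-d[1])))
print(proj("side",[[*w(-47.6,-62.4),.054],[*w(-90,-20),.032]]), sc((544,150),(612,262)))
im=cv2.imread("pics/t3.png")
g=im.max(2); ys,xs=np.where(g[200:420,150:420]<75); print("top dark",xs.mean()+150 if len(xs) else 0,ys.mean()+200 if len(ys) else 0,len(xs))
```

```text
[-47.59229455 -61.86874562] 45.36640962301471 59.5936686322276
42.97097168795867
[-70.80480624 -77.02090158] 18.605000470952085 60.16509519868485
16.501946945782255
[-22.64626719 -86.18028031] 45.503483297057066 94.42645193800112
43.99166945996177
[[265.29257155 189.46391624]
 [277.35874168 207.92678296]] [[265.25       189.58333333]
 [276.58333333 208.25      ]]
top dark 191.38917525773195 232.96907216494844 776
```

View pics/t3.png

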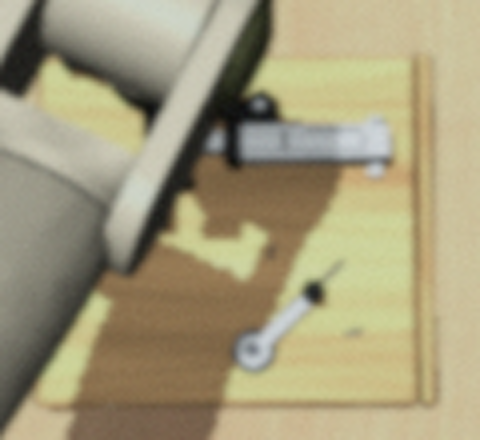

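t3 shows the lever in line with the long mark (pivot (252,350), knob (314,292), mark end (343,262)), so tilt is done. Next I descend behind the handle.

```bash
python3 -m jog '[{"linear":[0.025,0.02,0.4],"roll":0},{"linear":[0,0,0.4],"roll":0},{"linear":[0,0,0.4],"roll":0},{"linear":[0,0,0.4],"roll":0},{"linear":[0,0,0.4],"roll":0},{"linear":[0,0,0.45],"roll":0},{"linear":[0,0,0],"roll":0},{"linear":[0,0,0],"roll":0}]'
python3 -m jog '[{"linear":[-0.03,0,0],"roll":0},{"linear":[0,0,0],"roll":0},{"linear":[0,0,0],"roll":0}]'
python3 -c "
from h import *
go(w(80,29),.024,-178.95)
crop('side','pics/s4.png',175,165,130,100,6)"
```

```text
time_s: 7.32
position: [0.6258, -0.1577, 0.0249]
tool_rot: [[0.016, -1.0, -0.001], [-1.0, -0.016, 0.001], [-0.001, 0.001, -1.0]]
ft_force: [-0.3, 0.1, 0.3]
grip_width: 0.0854
gripper_force: 0.0
time_s: 7.57
position: [0.627, -0.156, 0.0262]
tool_rot: [[0.016, -1.0, 0.002], [-1.0, -0.016, -0.001], [0.001, -0.002, -1.0]]
ft_force: [0.4, 0.2, -0.9]
grip_width: 0.0857
gripper_force: 0.0
lin units [-0.113 -0.003  0.054] roll units -0.02 q6 154.6 t 7.5667 F [ 0.4  0.2 -0.9]
```

View pics/s4.png

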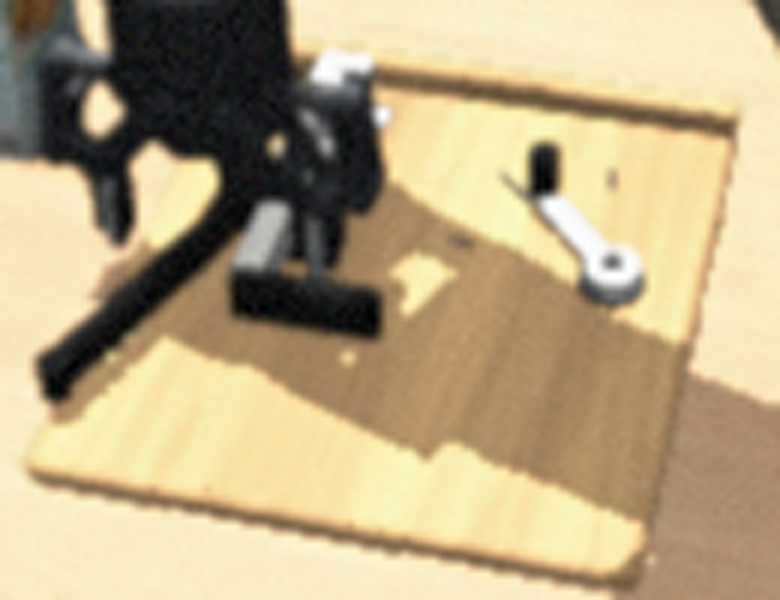

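s4 shows one finger behind the handle (320,250) and the other outside the cam lever (115,220). I'll feel for contact with small steps.

```bash
f(){ grep -E 'position|ft_force'; }
python3 -m jog '[{"linear":[-0.05,0,0.05],"roll":0},{"linear":[0,0,0],"roll":0},{"linear":[0,0,0],"roll":0}]'|f
python3 -m jog '[{"linear":[-0.025,0,0],"roll":0},{"linear":[0,0,0],"roll":0}]'|f
python3 -m jog '[{"linear":[-0.025,0,0],"roll":0},{"linear":[0,0,0],"roll":0}]'|f
python3 -m jog '[{"linear":[-0.025,0,0],"roll":0},{"linear":[0,0,0],"roll":0}]'|f
python3 -m jog '[{"linear":[-0.025,0,0],"roll":0},{"linear":[0,0,0],"roll":0}]'|f
python3 -m jog '[{"linear":[-0.025,0,0],"roll":0},{"linear":[0,0,0],"roll":0}]'|f
python3 -m jog '[{"linear":[-0.025,0,0],"roll":0},{"linear":[0,0,0],"roll":0}]'|f
```

```text
position: [0.6266, -0.1534, 0.0229]
ft_force: [0.2, 0.4, 0.6]
position: [0.6266, -0.1525, 0.0229]
ft_force: [-0.8, 0.1, -0.7]
position: [0.6266, -0.1515, 0.0229]
ft_force: [0.1, -0.3, -0.7]
position: [0.6266, -0.1505, 0.0229]
ft_force: [0.2, -0.4, -0.2]
position: [0.6266, -0.15, 0.0229]
ft_force: [-0.1, -2.9, -0.4]
position: [0.6266, -0.149, 0.0229]
ft_force: [-0.6, -4.2, -0.9]
position: [0.6265, -0.1477, 0.0229]
ft_force: [-0.6, -2.8, -0.6]
```

```bash
python3 -m jog '[{"linear":[-0.1,0,0],"roll":0},{"linear":[-0.1,0,0],"roll":0},{"linear":[-0.1,0,0],"roll":0},{"linear":[-0.1,0,0],"roll":0},{"linear":[-0.1,0,0],"roll":0},{"linear":[-0.1,0,0],"roll":0},{"linear":[-0.1,0,0],"roll":0},{"linear":[-0.1,0,0],"roll":0},{"linear":[-0.1,0,0],"roll":0},{"linear":[-0.1,0,0],"roll":0},{"linear":[-0.08,0,0],"roll":0},{"linear":[0,0,0],"roll":0}]'
python3 -m jog '[{"linear":[0,0,0],"roll":0},{"linear":[0,0,0],"roll":0},{"linear":[0,0,0],"roll":0}]'
python3 -c "
from h import *
go(w(66,75),.023,-178.95)
crop('side','pics/s5.png',175,165,130,100,6)"
```

```text
time_s: 9.87
position: [0.6257, -0.1037, 0.0229]
tool_rot: [[0.017, -1.0, -0.0], [-1.0, -0.017, 0.0], [-0.0, 0.0, -1.0]]
ft_force: [-1.4, -4.6, 0.7]
grip_width: 0.0856
gripper_force: 2.0
time_s: 10.12
position: [0.6257, -0.1045, 0.0229]
tool_rot: [[0.016, -1.0, -0.0], [-1.0, -0.016, 0.0], [-0.0, 0.0, -1.0]]
ft_force: [-2.1, -4.4, 0.5]
grip_width: 0.0855
gripper_force: 2.0
lin units [ 0.023  0.338 -0.003] roll units -0.02 q6 158.9 t 10.1167 F [-2.1 -4.4  0.5]
```

View pics/s5.png

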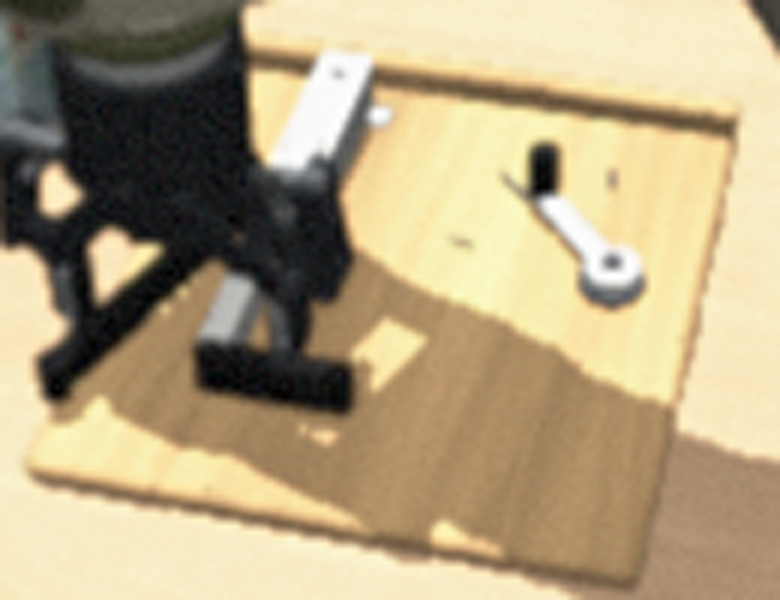

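Finger has drawn the handle out (near corner now ~(352,372)); force 4.4 N matches the spring at the mark. Now I close gradually while centring the hand.

```bash
python3 -m jog '[{"linear":[0,0.06,0],"roll":0},{"linear":[0,0.06,0],"roll":0},{"linear":[0,0.06,0],"roll":0},{"linear":[0,0.06,0],"roll":0},{"linear":[0,0.06,0],"roll":0},{"linear":[0,0.038,0],"roll":0},{"linear":[0,0,0],"roll":0},{"linear":[0,0,0],"roll":0}]' 0.41 30
python3 -m jog '[{"linear":[0,0,0],"roll":0},{"linear":[0,0,0],"roll":0},{"linear":[0,0,0],"roll":0},{"linear":[0,0,0],"roll":0}]' -0.1
python3 -m jog '[{"linear":[0,0,0],"roll":0},{"linear":[0,0,0],"roll":0},{"linear":[0,0,0],"roll":0},{"linear":[0,0,0],"roll":0},{"linear":[0,0,0],"roll":0},{"linear":[0,0,0],"roll":0}]' -1 30
python3 -c "
from h import *
go(w(66,75),.023,-178.95)
crop('side','pics/s6.png',175,165,130,100,6)"
```

```text
time_s: 10.83
position: [0.6128, -0.1049, 0.0231]
tool_rot: [[0.016, -1.0, 0.002], [-1.0, -0.016, -0.0], [0.0, -0.002, -1.0]]
ft_force: [2.2, -3.7, 0.1]
grip_width: 0.0598
gripper_force: 2.3
time_s: 11.17
position: [0.6118, -0.1048, 0.0229]
tool_rot: [[0.016, -1.0, -0.001], [-1.0, -0.016, -0.0], [0.0, 0.001, -1.0]]
ft_force: [-2.4, -4.7, 2.2]
grip_width: 0.0384
gripper_force: 2.6
time_s: 11.67
position: [0.6135, -0.1048, 0.0234]
tool_rot: [[0.017, -1.0, 0.003], [-1.0, -0.017, -0.001], [0.001, -0.003, -1.0]]
ft_force: [4.7, -3.7, 1.5]
grip_width: 0.0245
gripper_force: 35.2
lin units [0.022 0.032 0.011] roll units -0.02 q6 158.4 t 11.6667 F [ 4.7 -3.7  1.5]
```

View pics/s6.png

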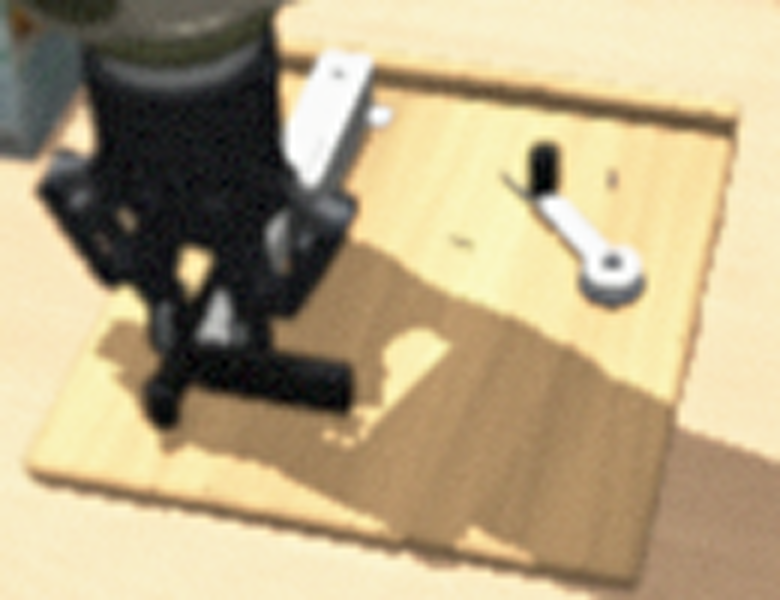

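The lever is shut along the leg (tip at s6 (163,395)), width 24.5 mm, and the handle rests on the finger. I'll add a small margin on the draw and check numerically.

```bash
python3 -m jog '[{"linear":[-0.02,0,0],"roll":0},{"linear":[0,0,0],"roll":0},{"linear":[0,0,0],"roll":0},{"linear":[0,0,0],"roll":0},{"linear":[0,0,0],"roll":0},{"linear":[0,0,0],"roll":0},{"linear":[0,0,0],"roll":0},{"linear":[0,0,0],"roll":0},{"linear":[0,0,0],"roll":0},{"linear":[0,0,0],"roll":0},{"linear":[0,0,0],"roll":0},{"linear":[0,0,0],"roll":0}]' - 35
python3 - <<'E'
from h import *
for d in(0,43,45,47): print(d,(proj("side",[[*w(-2,52+d),.053],[*w(-2,52+d),.027]])-[175,165]+.5)*6)
print("tip top",(proj("side",[[*w(73.5,116),.051],[*w(78,116),.051]])-[175,165]+.5)*6)
crop('side','pics/s7.png',190,205,60,40,12)
E
```

```text
time_s: 12.72
position: [0.6135, -0.1048, 0.0234]
tool_rot: [[0.016, -1.0, 0.003], [-1.0, -0.016, -0.002], [0.002, -0.003, -1.0]]
ft_force: [5.1, -8.5, 1.2]
grip_width: 0.0245
gripper_force: 36.4
0 [[383.02929767 303.8103331 ]
 [384.79468425 347.55965983]]
43 [[355.24780798 374.96307517]
 [357.62558065 418.88884991]]
45 [[353.9063753  378.3989967 ]
 [356.3148357  422.33009123]]
47 [[352.56040566 381.84656724]
 [354.99976111 425.78270328]]
tip top [[163.18776248 383.3494345 ]
 [152.78986054 381.48384698]]
```

View pics/s7.png

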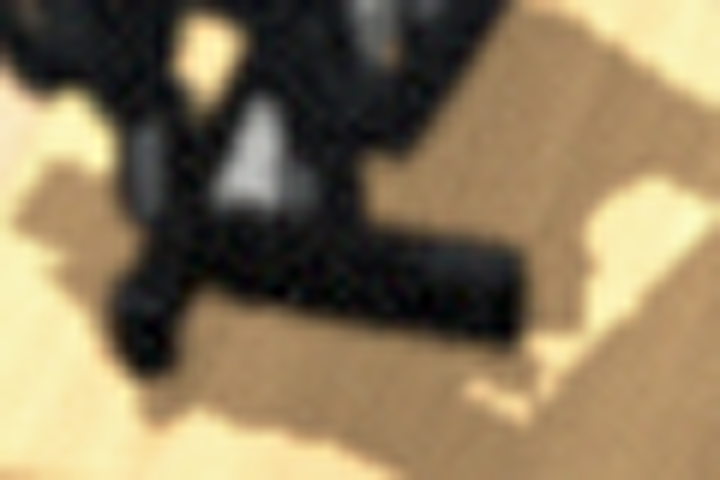

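s7 shows the lever tip at (145,340) lying along the leg, and the handle's lower corner at (518,340). The handle has moved as a 45 mm draw predicts, and the grip holds steady at 36 N. Handing in.

```bash
python3 -c "
from rig import env
print(env.close_job())"
```

```text
the job is handed in; nothing more can be done
None
```

I've handed the job in, with no verdict returned: the tilt lever is on the 45° mark, the leg is held about 45 mm out, and the cam lever is shut and still squeezed at about 36 N; the gripper hid the length mark, so the 45 mm comes from hand travel after first touch and the handle's shift in the images.

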